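# Meter tweezers across the heater screws

## Task

Check the heater circuit on the dryer's control board: take the yellow meter tweezers out of their stand, squeeze them until their two tips are as far apart as the screws of the two blue terminals on the board's terminal strip, and set one tip gently down on each of these two screws. Keep the tweezers upright and hold them there, squeezed to that gap and steady, so the reading can be taken; your program finishes while the robot is still holding them on the screws. Leave everything else on the bench where it is.

Things in the scene. Friction and masses are not known exactly. Their poses are not given: they have to be found in the camera images.
- meter_tweezers: yellow cordless meter tweezers (about 75 g, 117 mm tall) standing tips down in one of the stand's three slots; z points up along them, the arms close along y. Origin: midway between the tips, at tip level while open. The yellow head (16 mm along x, 14 mm along y, small display) is 84 to 117 mm above the origin; each arm swings on a pivot in it, 109 mm up and 5 mm to its side
- grip_mid (a point): midpoint between the tweezers' two flat outer grips (yellow with a black pad), 67 mm above the origin. Each grip is 14 mm wide (along x) and runs from 44 to 90 mm above the origin. Here they measure 34 mm over both outer faces when open and 27 mm at a tip gap of 25 mm, where the faces are parallel. Sprung open: 7 N here squeezes to that gap, 14 N shuts them; 1 mm here makes about 2.6 mm of tip gap
- squeeze_a (a joint): swing of the arm with tip a (rad): 0 open, tips 42.5 mm apart; 0.08 tips 25 mm apart; about 0.17 nearly shut (5 mm); the tip gap in mm is close to 42.5 - 219 x value. The arm with tip b always swings by the same amount the other way
- tip_a (a point): end of the steel probe tip on the arm on the tweezers' +y side; the tip is 3.4 mm thick and spring-loaded: it gives up to 5 mm upward into the arm, starting at 0.7 N and then 0.35 N per mm
- tip_b (a point): the same on the -y side; the tweezers are symmetric, either tip may go on either screw. At a gap of 25 mm both tips lie 0.9 mm below the tweezers' origin
- probe_a: the sprung steel probe tip a itself, with its origin at its lower end (as point tip_a)
- probe_b: the sprung steel probe tip b itself, with its origin at its lower end (as point tip_b)
- stand: grey plastic tweezers stand, a fixed block 142 x 66 x 46 mm, origin at the centre of its underside; three slots in a row along its x, 47 mm apart, each 9 mm (x) by 47 mm (y), floors 6 mm above the bench. It holds the meter tweezers and two plain pairs about 98 mm tall, in any order; all close along the stand's y
- control_board: dryer control board, green with relays and capacitors, in a fixed white carrier 170 x 130 mm, origin at the centre of its underside. Black terminal strip 24 mm by 66 mm (along y), centred 42 mm to -x of the origin: five screws in a row along y, 12.5 mm apart, with barriers 1.5 mm thick between, 1.5 mm higher than the heads. Nothing on the board is over 40 mm above the bench
- screw_1: steel screw head, 9.4 mm across, of one blue terminal (the fourth cell in the row from -y, board y = +12.5 mm; the blue cell is 24 by 11 mm); origin at the centre of its top face, 29.5 mm above the bench; axes as the board's
- screw_2: steel screw head, 9.4 mm across, of the other blue terminal (the second cell in the row from -y, board y = -12.5 mm; the blue cell is 24 by 11 mm); origin at the centre of its top face, 29.5 mm above the bench; axes as the board's. The two blue terminals' screws are 25 mm apart, with one plain terminal between them
- red_tweezers: plain steel tweezers with red grips in the stand; leave alone
- black_tweezers: plain steel tweezers with black grips in the stand; leave alone
- screwdriver: screwdriver with orange handle, 170 mm long, lying; leave alone
- drum_roller: black rubber dryer drum roller, 76 mm across, 27 mm high; leave alone
- thermostat: small disc thermostat with two blades, 44 mm long, 24 mm high; leave alone
- tape_roll: roll of blue tape, 92 mm across, 24 mm high, lying flat; leave alone
- cleaner_bottle: white cleaner bottle, 64 mm across, 180 mm high; leave alone
- coin_cup: grey cup of tokens, 80 mm across, 34 mm high; leave alone
Not all that is in view belongs to the job. What is shaped like the stand but turquoise is not meant. What is shaped like the control_board but brown is not meant.

How it is judged (in metres and radians):
On the way, in this order (a step that is already met when the one before it is completed fails the run):
1. the meter tweezers have been lifted clear of the stand in the robot's fingers (height (world z) of each of tip_a, tip_b above 0.055 m and contact force between the fingers and meter_tweezers above 1 N), for 0.1 s.
2. one tip rests on each blue terminal's screw, at the marked gap, held in the fingers (((horizontal distance between tip_a and screw_1 below 0.0045 m and contact force between probe_a and screw_1 between 0.3 and 9 N and horizontal distance between tip_b and screw_2 below 0.0045 m and contact force between probe_b and screw_2 between 0.3 and 9 N) or (horizontal distance between tip_a and screw_2 below 0.0045 m and contact force between probe_a and screw_2 between 0.3 and 9 N and horizontal distance between tip_b and screw_1 below 0.0045 m and contact force between probe_b and screw_1 between 0.3 and 9 N)) and distance between tip_a and tip_b between 0.021 and 0.029 m and angle between meter_tweezers's own z axis and vertical below 0.2 rad and contact force between the fingers and meter_tweezers above 2 N), for 0.3 s.
At the end, for the whole second after the job is handed in: a tip on each blue terminal's screw (within 4.5 mm of its centre, pressing 0.3 to 9 N), tip gap 21 to 29 mm, tweezers upright within 0.2 rad, steady (under 10 mm/s, 0.1 rad/s), gripped by the fingers with over 2 N, clear of the stand; bystanders within 20 mm of their start (all of step 2 and linear speed of meter_tweezers below 0.01 m/s and angular speed of meter_tweezers below 0.1 rad/s and velocity of joint squeeze_a between -0.05 and 0.05 rad/s and contact force between meter_tweezers and stand below 0.05 N and distance of each of red_tweezers, black_tweezers, screwdriver, drum_roller, thermostat, tape_roll, cleaner_bottle, coin_cup from where it was at the start of the episode below 0.02 m); the arm keeps its last pose, push and grip.
It fails at once if a tip is pressed on a blue terminal's screw harder than 15 N (contact force between meter_tweezers and screw_1 above 15 N or contact force between meter_tweezers and screw_2 above 15 N).
It fails at once if something else on the bench is knocked or moved by more than 20 mm (distance of any of red_tweezers, black_tweezers, screwdriver, drum_roller, thermostat, tape_roll, cleaner_bottle, coin_cup from where it was at the start of the episode above 0.02 m).
It also fails if it takes over 42 s, if anything falls off the work surface, if the arm or the gripper's body presses on something with over 40 N, if the wrist force passes 120 N, or if a joint passes its speed limit or range.

## Robot

A 7-joint arm with a two-finger parallel gripper is mounted at the origin on the work surface. World frame = base frame: x ahead of the robot, y to its left, z up, the work surface at z = 0. Lengths are in m, angles in degrees, forces in N, time in s.
With the tool pointing down it reaches from about 0.425 to 1.025 m from the base axis. Payload 3.6 kg.
Tool frame: the origin (TCP) lies between the finger pads; the fingertips stand r.tip_reach ahead of it and the grasp point (between the pads) lies 11 mm behind it (r.tip_reach is the distance from the TCP to the fingertips, in m); z points along the fingers, y is the line along which they close (so a half turn about z gives the same grasp; the last joint's range is limited). The gripper opens to 85 mm and grips with 20 to 120 N. Pads are 22 mm wide; open, the fingers measure 114 mm over their backs; the gripper's body (76 mm by 85 mm) begins 54 mm behind the grasp point. The pads swing forward as they close: fully open they stand 13 mm farther back than shut.
Start: joints at [67.351, 33.873, 2.773, 92.16, -1.908, 54.013, -1.931], TCP at [0.216, -0.692, 0.239] pointing down, gripper open.
Joint ranges: [-153.93, 153.93], [-27.13, 128.08], [-72.61, 78.16], [10.71, 143.7], [-87.88, 267.88], [4.46, 118.87], [-176.78, 176.78]. Speed limits (degrees/s): [147.25, 147.25, 180, 180, 180, 180, 180].

## Interface

Orientations are given as [roll, pitch, yaw] about the fixed x, y, z axes, in that order (R = Rz(yaw) Ry(pitch) Rx(roll)).
In Python, from bench import r gives the robot as it stands.
- The arm moves only by the tool jog_arm, never from a script. Its argument "commands" is a list of rows, each a list of 4 numbers: the shift along the world's x, y, z in units of 25 mm (1.0 is 25 mm), then the turn about the world's z in units of 6 degrees (1.0 is 6 degrees). A call has 1 to 10 rows; each row is the pose to reach, as a shift and turn from the pose commanded when the call began; what a row does not reach only later rows make up. A row lasts 1/10 s, in which the tool goes at most 50 mm and 8.59 degrees, less where a joint would pass 70% of its speed; a pose out of reach is approached as far as the arm can. A call with a gripper value outside its range is refused whole. "fingers" is the opening, from 0 (shut) to 1 (fully open), set as the call begins (left out, the last holds). The fingers move at their own pace and stop on an object; "newtons" is the grip in N (left out, the last holds). Time passes only in rows, so rows that repeat a pose let the fingers close. It gives the time, the measured TCP pose, the force, the opening and the grip force at its end, in the units of the state.
- r.state(): the state, without advancing time (a new reading comes with each control period).
- r.capture(name): name is "scene" or "top" or "wrist"; returns a dict with "pixels" (400x640x3 uint8, blue, green, red), "range_z" (400x640 float32, m along the optical axis (not along the pixel's ray), 0 where there is no reading), "intrinsics" (3x3 intrinsics, pixels), "rvec" (rotation vector, rad) and "tvec" (3), from world to camera coordinates, as OpenCV has them; the wrist camera has in their place "tool_from_camera" (4x4, takes a point from camera to tool coordinates, whose origin is the TCP and whose axes are the flange's). Camera axes: x right, y down, z forward; pixel columns grow to the right and rows downward; lengths in m; the calibration is good to about 2 mm. A picture is of the moment at which its call begins: read the wrist's pose just before it.
- r.close_job(): hands the job in; it is judged then, once.
The state is a dict: "clock": time; "joint_pos": joint angles; "dq": joint speeds; "tau": joint torques, N m; "position": TCP position; "tool_rot": TCP orientation; "contact_force": force on the tool from outside, world axes, zero at the start; "moment": the same for the moment, N m; "finger_gap": finger opening in m; "finger_force": force on a finger pad.
Only numpy, scipy, OpenCV 4.12 (cv2) and the standard library are available. Lean on these libraries where they do the work, as an engineer would, in place of code of your own. Each camera call takes 0.05 s, during which the arm holds its last target. There are 200 camera calls.

## Working session

There is one attempt and no reset: what is moved stays moved. The work goes in short steps, Python scripts to look and compute and a tool call to move; the robot and the scene stay as the last step left them, time stands still between calls to the robot, and variables do not carry over. Pictures are saved under pics/ and viewed, at most 10 in all, crops included, and the job is handed in when it is done.

Besides the shell and the picture viewer there is one more tool, called after "Emit:" as name(argument=value, ...) on one line, values as JSON. jog_arm: Moves the arm, as the interface text tells. Its arguments: {"type":"object","properties":{"commands":{"type":"array","items":{"type":"array","items":{"type":"number"}}},"fingers":{"type":"number"},"newtons":{"type":"number"}},"required":["commands"]}

```bash
mkdir -p pics; ls
cat > h.py <<'E'
import numpy as np, cv2
from bench import r
def world(c):
    K=c["intrinsics"];z=c["range_z"].astype(float);h,w=z.shape
    u,v=np.meshgrid(np.arange(w),np.arange(h))
    P=np.stack([(u-K[0,2])/K[0,0]*z,(v-K[1,2])/K[1,1]*z,z],-1)
    if "rvec" in c:
        R=cv2.Rodrigues(np.array(c["rvec"],float))[0];return (P-np.array(c["tvec"]).reshape(3))@R
    return P
E
python3 - <<'E'
from h import *
s=r.state();print(s,r.tip_reach)
for n in("top","scene"):
    c=r.capture(n);cv2.imwrite(f"pics/{n}0.png",c["pixels"]);np.savez(f"{n}0.npz",**c)
    print(c["intrinsics"])
E
```

```text
pics
{'clock': 0.0, 'joint_pos': array([67.35058593, 33.92562493,  2.76731748, 92.23930854, -1.90698417,
       54.01036396, -1.93222082]), 'dq': array([-0.0917857 , -0.04298168,  0.01757412,  0.04084454,  0.07154556,
        0.04620942,  0.02089432]), 'tau': array([-8.40301946e-04, -5.48692989e+01,  1.54636927e+00, -1.98123944e+01,
        9.43105901e-03,  8.88587732e-03,  8.04505902e-06]), 'position': array([ 0.2152598 , -0.69143979,  0.23812322]), 'tool_rot': array([-1.79871044e+02,  8.06823833e-03,  1.72960587e+01]), 'contact_force': array([-0.9429214 ,  0.13343546,  0.51763439]), 'moment': array([ 0.00500183, -0.00925977, -0.02560626]), 'finger_force': 0.0, 'finger_gap': 0.08566402448184905} 0.008
[[391.65867774   0.         318.38275988]
 [  0.         391.65867774 191.36537115]
 [  0.           0.           1.        ]]
[[510.44262287   0.         320.76556786]
 [  0.         510.44262287 199.36168694]
 [  0.           0.           1.        ]]
```

View pics/top0.png

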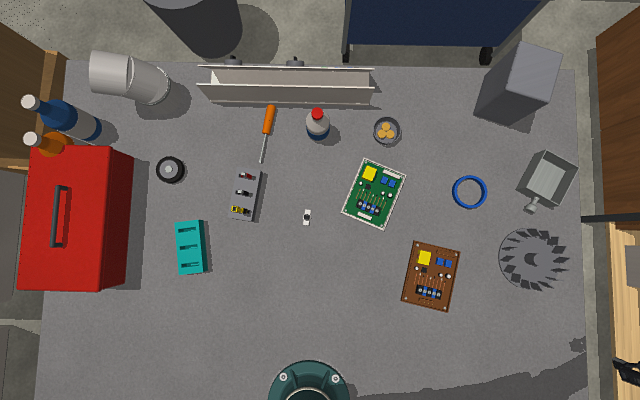

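View pics/scene0.png

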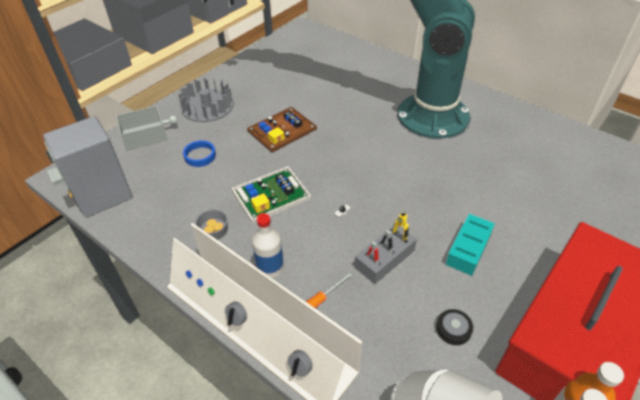

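The top view shows a grey stand at (246,193) with the yellow tweezers at (241,210), black ones at (244,191) and red ones at (246,175). The turquoise stand at (190,247) is a decoy. The green board is at (374,193) with its strip near (369,206), and the brown board at (431,275) is a decoy. I choose the grey stand's yellow tweezers and the green board. Next I measure and check them in one close crop.

```bash
cat > m.py <<'E'
from h import *
c=dict(np.load("top0.npz"));P=world(c);im=c["pixels"]
for n,(u,v) in dict(yel=(241,210),blk=(244,191),red=(246,175),board=(374,193),bench=(300,250),cup=(386,130),bottle=(317,115),therm=(307,216)).items(): print(n,P[v,u].round(3))
a=cv2.resize(im[150:235,215:275],None,fx=6,fy=6,interpolation=cv2.INTER_CUBIC)
b=cv2.resize(im[150:235,335:410],None,fx=6,fy=6,interpolation=cv2.INTER_CUBIC)
cv2.imwrite("pics/crop.png",np.hstack([a[:510],b[:510]])[:, :800])
# stand rect and board rect: top-surface points
def rect(m):
    p=P[m][:,:2].astype(np.float32);x=cv2.minAreaRect(p*1000);return x,len(p)
reg=np.zeros(im.shape[:2],bool);reg[150:235,222:270]=1
print("stand",rect(reg&(abs(P[...,2]-.046)<.004)))
reg[:]=0;reg[148:238,335:412]=1
print("board",rect(reg&(P[...,2]>.008)&(P[...,2]<.05)))
hsv=cv2.cvtColor(im,cv2.COLOR_BGR2HSV)
reg[:]=0;reg[195:222,350:385]=1
m=reg&(hsv[...,0]>100)&(hsv[...,0]<125)&(hsv[...,1]>120)&(hsv[...,2]>80)
n,l,st,ce=cv2.connectedComponentsWithStats(m.astype(np.uint8))
for i in range(1,n):
    if st[i,4]>3: print("blue",ce[i].round(1),st[i,4],np.median(P[l==i],0).round(4))
reg[:]=0;reg[195:222,222:262]=1
m=reg&(P[...,2]>.095);print("head",m.sum(),np.median(P[m],0).round(4),P[m].max(0),P[m].min(0))
E
python3 m.py
```

```text
yel [0.507 0.184 0.1  ]
blk [0.558 0.182 0.083]
red [0.6   0.177 0.09 ]
board [ 0.569 -0.169  0.013]
bench [ 0.404  0.034 -0.002]
cup [ 0.75  -0.201  0.011]
bottle [ 0.739 -0.007  0.178]
therm [0.499 0.017 0.016]
stand (((556.1005249023438, 190.0816650390625), (66.8406982421875, 142.00938415527344), 81.87428283691406), 940)
board (((567.7838134765625, -167.1017303466797), (129.93919372558594, 171.063720703125), 68.33213806152344), 2446)
blue [364.8 202.3] 12 [ 0.5413 -0.1427  0.0262]
blue [373.3 205.7] 12 [ 0.5313 -0.1662  0.0257]
blue [362.6 207.8] 14 [ 0.525  -0.1363  0.026 ]
blue [371.  211.5] 14 [ 0.5157 -0.1595  0.0263]
head 57 [0.5089 0.1919 0.121 ] [0.51610536 0.20264786 0.12553479] [0.50080301 0.18220403 0.09586947]
```

View pics/crop.png

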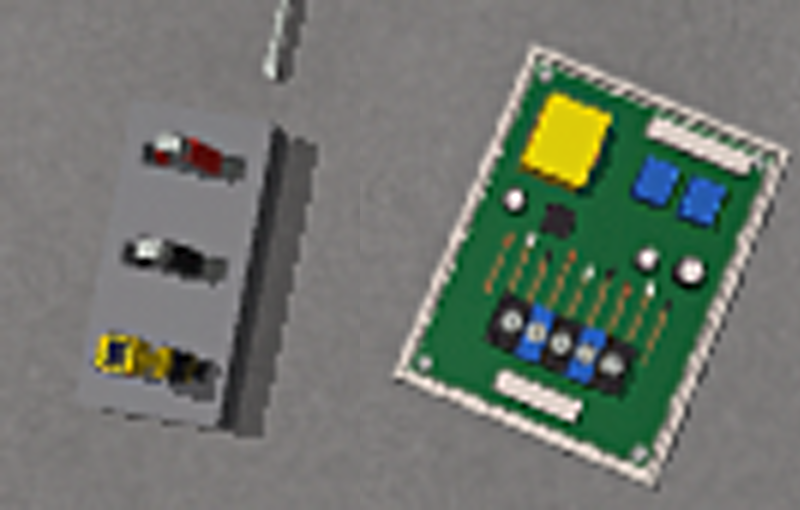

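The crop confirms it: the yellow head with its display is in the near slot of the grey stand, and the green board has its two blue cells 2nd and 4th in the strip. Stand and board sizes match (142x67 and 171x130). The closing line is at 81.9° and board y at 68.3°. The screws come out near (0.5334,-0.140) and (0.5242,-0.163).

I move over the board first, for a close look on the way.

Emit:
jog_arm(commands=[[1.5,1.5,0,-0.5],[3,3,0,-1],[4.5,4.5,0,-1.5],[6,6,0,-2],[7.5,7.5,0,-3],[9,9,0,-3.5],[10.5,10.5,0,-4],[12,12,0,-4.2],[12,12,0,-4.2],[12,12,0,-4.2]], fingers=1)

```text
clock: 1.1
position: [0.5201, -0.3863, 0.2386]
tool_rot: [-179.8, -0.1, -7.3]
contact_force: [0.3, 0.4, 0.9]
finger_gap: 0.0852
finger_force: 0.0
```

Emit:
jog_arm(commands=[[0,1.5,0,0],[0,3,0,0],[0,4.5,0,0],[0,6,0,0],[0,7.5,0,0],[0,8.6,0,0],[0,8.6,0,0],[0,8.6,0,0],[0,8.6,0,0]])

```text
clock: 2.0
position: [0.515, -0.1795, 0.2393]
tool_rot: [179.9, -0.0, -8.1]
contact_force: [-0.2, -0.6, -0.3]
finger_gap: 0.0854
finger_force: 0.0
```

```bash
cat >> h.py <<'E'
from scipy.spatial.transform import Rotation as Ro
def wcap():
    s=r.state();c=r.capture("wrist");T=np.array(c["tool_from_camera"])
    R=Ro.from_euler("xyz",s["tool_rot"],degrees=True).as_matrix()
    P=world(c)@T[:3,:3].T+T[:3,3]
    c["Rt"]=R;c["p"]=s["position"]
    return c,P@R.T+s["position"]
E
python3 - <<'E'
from h import *
c,P=wcap();cv2.imwrite("pics/w1.png",c["pixels"]);np.savez("w1.npz",P=P,im=c["pixels"])
print(c["tool_from_camera"],c["intrinsics"])
E
```

```text
[[ 1.24273749e-03 -9.59963513e-01 -2.80122310e-01  7.09219556e-02]
 [ 9.99998831e-01  1.44245642e-03 -5.06812514e-04 -4.42578956e-04]
 [ 8.90585746e-04 -2.80121353e-01  9.59964184e-01 -1.35483314e-01]
 [ 0.00000000e+00  0.00000000e+00  0.00000000e+00  1.00000000e+00]] [[292.91297025   0.         315.36582509]
 [  0.         292.91297025 199.58331432]
 [  0.           0.           1.        ]]
```

View pics/w1.png

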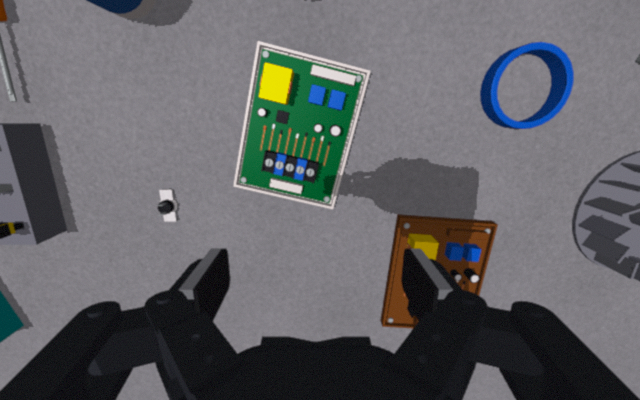

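The wrist view shows the green board with blue cells at about (280,165) and (300,170). The fingers frame the bottom of the picture.

Run:
```python
from h import *
d=np.load("w1.npz");P=d["P"];im=d["im"];hsv=cv2.cvtColor(im,cv2.COLOR_BGR2HSV)
reg=np.zeros(im.shape[:2],bool);reg[148:190,262:322]=1
m=reg&(hsv[...,0]>100)&(hsv[...,0]<125)&(hsv[...,1]>120)&(hsv[...,2]>80)
n,l,st,ce=cv2.connectedComponentsWithStats(m.astype(np.uint8))
for i in range(1,n):
    if st[i,4]>5: print("blue",ce[i].round(1),st[i],P[l==i].mean(0).round(4))
g=reg&(hsv[...,1]<60)&(hsv[...,2]>90)&(P[...,2]>.024)
n,l,st,ce=cv2.connectedComponentsWithStats(g.astype(np.uint8))
for i in range(1,n):
    if st[i,4]>5: print("screw",ce[i].round(1),st[i,4],P[l==i].mean(0).round(4))
m=(P[...,2]>.007)&(P[...,2]<.05);m[:, :225]=0;m[:,380:]=0;m[215:]=0;m[:35]=0
print(cv2.minAreaRect((P[m][:,:2]*1000).astype(np.float32)),np.median(P[30:40,200:240,2]))
```

```text
blue [280.6 157.5] [274 153  13  11  92] [ 0.5422 -0.1413  0.0276]
blue [301.5 162.6] [296 158  12  12  92] [ 0.5327 -0.1649  0.0275]
blue [278.1 171. ] [273 166  11  10  71] [ 0.5267 -0.1356  0.0279]
blue [298.4 175.4] [293 168  12  12  74] [ 0.5181 -0.1588  0.0286]
screw [268.6 162.3] 58 [ 0.5397 -0.1276  0.0359]
screw [278.9 164.7] 41 [ 0.5344 -0.1382  0.0302]
screw [289.3 167.2] 59 [ 0.5296 -0.1498  0.0298]
screw [299.9 169.5] 37 [ 0.5252 -0.1619  0.0304]
screw [309.6 172. ] 56 [ 0.5205 -0.1729  0.0297]
((568.7686767578125, -165.48455810546875), (130.37631225585938, 170.4095458984375), 68.48436737060547) 0.00109684294981513
```

Emit:
jog_arm(commands=[[0,1.5,0,0],[0,3,0,0],[0,4.5,0,0],[0,6,0,0],[0,7.5,0,0],[0,9,0,0],[-1,10.5,0,0],[-2,12,0,0],[-3,13.5,0,0],[-3,14.5,0,0]])

```text
clock: 3.05
position: [0.4373, 0.1862, 0.239]
tool_rot: [179.9, 0.2, -7.8]
contact_force: [0.5, -0.4, -0.9]
finger_gap: 0.0854
finger_force: 0.0
```

Emit:
jog_arm(commands=[[0,0,0,0],[0,0,0,0],[0,0,0,0]])

```text
clock: 3.35
position: [0.4413, 0.1832, 0.2392]
tool_rot: [179.9, -0.0, -8.1]
contact_force: [0.6, 0.2, 0.3]
finger_gap: 0.0852
finger_force: 0.0
```

Run:
```python
from h import *
c,P=wcap();print(c["p"],r.state()["tool_rot"]);cv2.imwrite("pics/w2.png",c["pixels"]);np.savez("w2.npz",P=P,im=c["pixels"])
```

```text
[0.44127627 0.18322804 0.23918382] [ 1.79946014e+02 -2.20704153e-03 -8.12466532e+00]
```

View pics/w2.png

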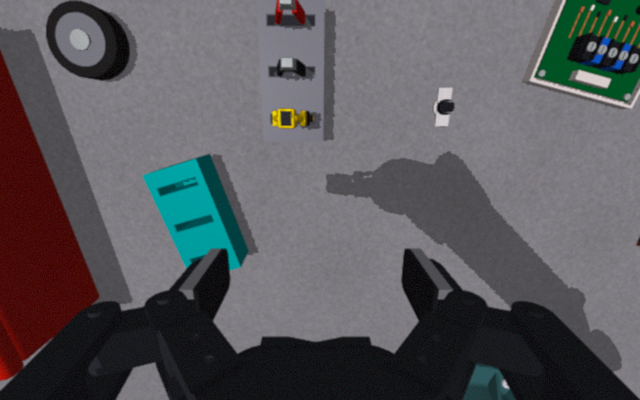

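The wrist view shows the yellow tweezers at (290,118), with black at (290,68) and red at (290,18). All three lie parallel to the finger line.

Run:
```python
from h import *
d=np.load("w2.npz");P=d["P"];im=d["im"]
reg=np.zeros(im.shape[:2],bool);reg[95:142,258:325]=1
for lo,hi in((.118,.13),(.11,.13),(.07,.11)):
    m=reg&(P[...,2]>lo)&(P[...,2]<hi);p=P[m]
    print(lo,m.sum(),p.min(0).round(4),p.max(0).round(4),p.mean(0).round(4), cv2.minAreaRect((p[:,:2]*1000).astype(np.float32)))
reg[:]=0;reg[:150,250:340]=1
m=reg&(abs(P[...,2]-.046)<.004);print(cv2.minAreaRect((P[m][:,:2]*1000).astype(np.float32)))
```

```text
0.118 353 [0.5032 0.1903 0.118 ] [0.5204 0.2063 0.1262] [0.5119 0.1981 0.1237] ((511.7679748535156, 198.31430053710938), (16.023332595825195, 16.185596466064453), 82.18379974365234)
0.11 396 [0.5032 0.188  0.1104] [0.5204 0.2091 0.1262] [0.5118 0.1977 0.1226] ((511.8117370605469, 198.56838989257812), (21.055774688720703, 16.206998825073242), 82.43248748779297)
0.07 220 [0.5022 0.1805 0.0713] [0.5204 0.2138 0.1099] [0.511  0.1933 0.0951] ((511.6686706542969, 197.4347381591797), (32.537235260009766, 13.659621238708496), 80.5002212524414)
((553.9305419921875, 192.65330505371094), (66.21697998046875, 135.67030334472656), 81.85261535644531)
```

Emit:
jog_arm(commands=[[1.4,0.3,0,0],[2.79,0.58,0,0],[2.79,0.58,0,0],[2.79,0.58,-1,0],[2.79,0.58,-2,0],[2.79,0.58,-3,0],[2.79,0.58,-4,0],[2.79,0.58,-4.5,0],[2.79,0.58,-4.5,0],[2.79,0.58,-4.5,0]])

```text
clock: 4.4
position: [0.5106, 0.1993, 0.1272]
tool_rot: [-180.0, -0.0, -8.0]
contact_force: [-0.1, 0.5, 0.4]
finger_gap: 0.0854
finger_force: 0.0
```

Emit:
jog_arm(commands=[[0,0,-0.5,0],[0,0,-1,0],[0,0,-1.5,0],[0,0,-2,0],[0,0,-2.3,0],[0,0,-2.5,0],[0,0,-2.5,0],[0,0,-2.5,0],[0,0,-2.5,0]])

```text
clock: 5.3
position: [0.5106, 0.1999, 0.0647]
tool_rot: [-180.0, -0.0, -7.9]
contact_force: [0.0, 0.1, -0.4]
finger_gap: 0.0852
finger_force: 0.0
```

Emit:
jog_arm(commands=[[0,0,0,0],[0,0,0,0],[0,0,0,0],[0,0,0,0],[0,0,0,0],[0,0,0,0],[0,0,0,0],[0,0,0,0]], fingers=0.43, newtons=20)

```text
clock: 6.1
position: [0.5102, 0.1997, 0.0643]
tool_rot: [180.0, 0.0, -7.9]
contact_force: [-0.1, -0.3, -0.4]
finger_gap: 0.0363
finger_force: 0.2
```

Emit:
jog_arm(commands=[[0,-0.06,0,0],[0,-0.06,0,0],[0,-0.06,0,0]])

```text
clock: 6.4
position: [0.5103, 0.1983, 0.0643]
tool_rot: [-180.0, -0.0, -7.9]
contact_force: [-0.7, 0.0, -0.7]
finger_gap: 0.0368
finger_force: 0.0
```

Emit:
jog_arm(commands=[[0,0,0,0],[0,0,0,0],[0,0,0,0],[0,0,0,0],[0,0,0,0],[0,0,0,0]], fingers=0.32)

```text
clock: 7.0
position: [0.5103, 0.1984, 0.0644]
tool_rot: [-180.0, -0.0, -7.9]
contact_force: [-0.4, 0.0, 1.5]
finger_gap: 0.0274
finger_force: 6.1
```

Emit:
jog_arm(commands=[[0,0,0.3,0],[0,0,0.8,0],[0,0,1.5,0],[0,0,2.3,0],[0,0,3.2,0],[0,0,4,0],[0,0,4.6,0],[0,0,5,0],[0,0,5,0],[0,0,5,0]])

```text
clock: 8.0
position: [0.5099, 0.1981, 0.1893]
tool_rot: [180.0, 0.0, -7.9]
contact_force: [1.0, 0.8, -1.4]
finger_gap: 0.0277
finger_force: 5.1
```

Run:
```python
from h import *
c,P=wcap();s=r.state();print(c["p"],s["finger_force"],s["finger_gap"])
np.savez("w3.npz",P=P,im=c["pixels"]);t=r.capture("scene")
K=t["intrinsics"];p=np.array([[c["p"][0],c["p"][1],.15]]);q=cv2.projectPoints(p,t["rvec"],t["tvec"],K,None)[0][0,0].astype(int);print(q)
cr=t["pixels"][max(q[1]-40,0):q[1]+40,q[0]-40:q[0]+40]
cv2.imwrite("pics/w3.png",np.hstack([cv2.resize(c["pixels"][100:400,170:470],(400,400)),cv2.resize(cr,(400,400))]))
```

```text
[0.50993668 0.19810362 0.18929458] 5.106301009654999 0.02735761094692137
[404 205]
```

View pics/w3.png

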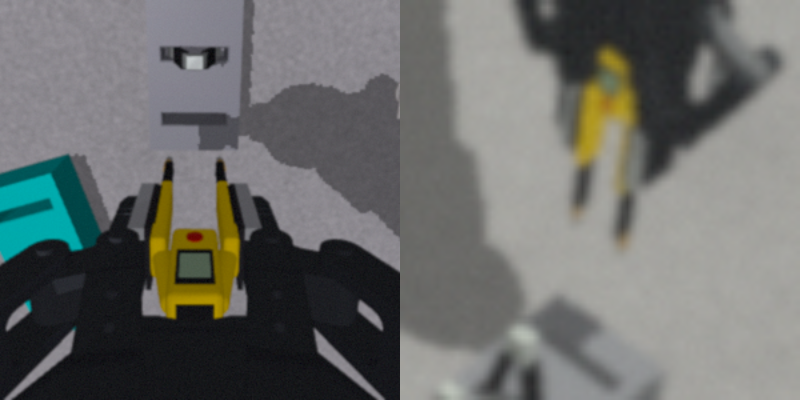

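The tweezers are lifted, with the tips at about (296,220) and (334,220) in the wrist image. I measure the tips against the tool.

```bash
cat > tip.py <<'E'
from h import *
def tips(P,s):
    R=Ro.from_euler("xyz",s["tool_rot"],degrees=True).as_matrix()
    Q=(P-s["position"])@R
    for a,b in((285,311),(318,345)):
        for v in range(212,240,3):
            row=Q[v,a:b];m=(row[:,2]>.03)&(row[:,2]<.075)&(abs(row[:,0])<.03)
            if m.any(): print(v,np.where(m)[0].min()+a,np.where(m)[0].max()+a,row[m].mean(0).round(4))
if __name__=="__main__":
    s=r.state();d=np.load("w3.npz");tips(d["P"],s)
E
python3 tip.py
```

```text
218 295 298 [ 0.0021 -0.0139  0.0552]
221 293 299 [ 0.0042 -0.0134  0.0438]
224 293 299 [ 0.0044 -0.013   0.0376]
227 292 299 [ 0.004  -0.0131  0.0334]
230 299 299 [ 0.003  -0.0108  0.0311]
233 299 299 [ 0.0004 -0.0109  0.0326]
236 299 299 [-0.0009 -0.0108  0.0309]
218 333 336 [0.002  0.0125 0.0558]
221 332 338 [0.0042 0.0121 0.0437]
224 332 338 [0.0045 0.0117 0.0375]
227 332 339 [0.0041 0.0118 0.0334]
230 332 332 [0.0023 0.0096 0.033 ]
233 332 332 [0.0006 0.0096 0.0321]
236 332 332 [-0.0008  0.0095  0.0309]
```

Emit:
jog_arm(commands=[[0.05,-0.7,0,-0.1],[0.1,-2,0,-0.3],[0.2,-3.5,0,-0.6],[0.3,-5,0,-0.9],[0.4,-6.5,0,-1.2],[0.5,-8,0,-1.5],[0.6,-9.5,0,-1.8],[0.7,-11,0,-2.1],[0.72,-12.5,0,-2.28],[0.72,-13.4,0,-2.28]], fingers=0.315)

```text
clock: 9.1
position: [0.5267, -0.142, 0.1887]
tool_rot: [179.9, 0.0, -21.9]
contact_force: [0.2, 0.5, -0.5]
finger_gap: 0.0272
finger_force: 6.2
```

Emit:
jog_arm(commands=[[0,-0.4,0,0],[0,-0.56,0,0],[0,-0.56,-0.5,0],[0,-0.56,-1,0],[0,-0.56,-1.6,0],[0,-0.56,-2.2,0],[0,-0.56,-2.6,0],[0,-0.56,-2.8,0],[0,-0.56,-2.8,0],[0,-0.56,-2.8,0]])

```text
clock: 10.1
position: [0.5285, -0.1505, 0.1194]
tool_rot: [-180.0, -0.0, -21.6]
contact_force: [0.1, 0.7, -0.1]
finger_gap: 0.027
finger_force: 6.2
```

Run:
```python
from h import *
from tip import tips
s=r.state();c,P=wcap();print(s["position"],s["tool_rot"],s["finger_force"],s["finger_gap"])
np.savez("w4.npz",P=P,im=c["pixels"]);tips(P,s)
cv2.imwrite("pics/w4.png",cv2.resize(c["pixels"][150:270,235:395],(800,600)))
```

```text
[ 0.5285207  -0.15048338  0.11942502] [-1.79991868e+02 -1.57204937e-02 -2.15572521e+01] 6.174293830990791 0.027011091222528413
218 296 299 [ 0.0016 -0.0128  0.056 ]
221 294 300 [ 0.0036 -0.0124  0.0446]
224 293 300 [ 0.0036 -0.0124  0.0392]
227 293 300 [ 0.0034 -0.0121  0.0345]
230 300 300 [-0.0005 -0.0103  0.0392]
233 300 300 [-0.0026 -0.0103  0.0392]
218 332 335 [0.0014 0.0122 0.0567]
221 332 337 [0.0037 0.0121 0.0446]
224 331 338 [0.0036 0.0118 0.0392]
227 331 338 [0.0034 0.0115 0.0347]
230 331 331 [-0.0006  0.0096  0.0396]
233 331 331 [-0.002   0.0096  0.0378]
```

View pics/w4.png

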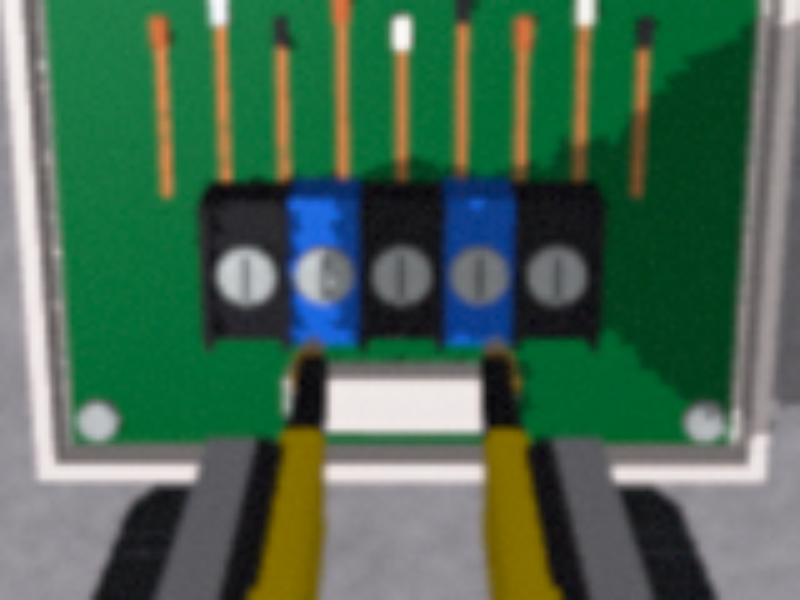

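The tips sit in line with the blue cells, with blue screws at (299.6,205) and (330.8,205) and the measured tip gap at 25.0 mm. I compute the screw offset in the tool frame.

Run:
```python
from h import *
d=np.load("w4.npz");P=d["P"];s=r.state();R=Ro.from_euler("xyz",s["tool_rot"],degrees=True).as_matrix()
q=[]
for u,v in((299.6,205),(330.8,205)):
    b=P[203:208,int(u)-1:int(u)+3].reshape(-1,3);w=np.median(b,0);q.append((w-s["position"])@R);print(w.round(4),q[-1].round(4))
K=r.capture("wrist");T=np.array(K["tool_from_camera"]);K=K["intrinsics"]
# pixel rays to the 29.5 mm plane
for u,v in((299.6,205),(330.8,205)):
    ray=R@T[:3,:3]@np.array([(u-K[0,2])/K[0,0],(v-K[1,2])/K[1,1],1]);o=R@T[:3,3]+s["position"]
    print("ray",(o+ray*(.0295-o[2])/ray[2]).round(4))
```

```text
[ 0.534  -0.1386  0.0303] [ 0.0004 -0.0132  0.0894]
[ 0.5247 -0.1617  0.0303] [0.0003 0.0118 0.0895]
ray [ 0.534  -0.1386  0.0295]
ray [ 0.5247 -0.162   0.0295]
```

Emit:
jog_arm(commands=[[0,0,-0.2,0],[0,0,-0.5,0],[0,0,-0.8,0],[0,0,-1,0],[0,0,-1.1,0],[0,0,-1.1,0],[0,0,-1.1,0],[0,0,-1.1,0]])

```text
clock: 11.0
position: [0.5285, -0.1508, 0.092]
tool_rot: [-180.0, -0.0, -21.6]
contact_force: [-0.7, -0.4, -1.7]
finger_gap: 0.0268
finger_force: 6.2
```

Emit:
jog_arm(commands=[[0,0,-0.03,0],[0,0,-0.06,0],[0,0,-0.09,0],[0,0,-0.12,0],[0,0,-0.12,0],[0,0,-0.12,0],[0,0,-0.12,0]])

```text
clock: 11.7
position: [0.5283, -0.1507, 0.0888]
tool_rot: [180.0, -0.0, -21.6]
contact_force: [0.1, 0.1, -0.6]
finger_gap: 0.027
finger_force: 6.2
```

Run:
```python
from h import *
from tip import tips
f=[]
for i in range(4):
    c,P=wcap();f.append(r.state()["contact_force"])
s=r.state();print(np.mean(f,0),s["position"],s["finger_force"],s["finger_gap"]);tips(P,s)
cv2.imwrite("pics/w5.png",cv2.resize(c["pixels"][170:250,261:369],(800,593)))
```

```text
[-0.28151195  0.08101458 -0.61034832] [ 0.52825495 -0.15075162  0.08880317] 6.194063052535057 0.026925073008445634
212 285 310 [ 0.0046 -0.013   0.0599]
215 285 310 [ 0.0027 -0.013   0.0589]
218 285 310 [ 0.0007 -0.013   0.0583]
221 285 310 [-0.0005 -0.0128  0.0555]
224 285 310 [-0.002  -0.0127  0.0537]
227 285 310 [-0.0036 -0.0128  0.0523]
230 285 310 [-0.0086 -0.0128  0.059 ]
233 287 306 [-0.0088 -0.0141  0.054 ]
236 301 308 [-0.0199 -0.0089  0.0745]
239 300 310 [-0.02   -0.0083  0.0689]
212 318 344 [0.0047 0.0105 0.0597]
215 318 344 [0.0028 0.0105 0.0588]
218 318 344 [0.0007 0.0105 0.0586]
221 318 344 [-0.0007  0.0104  0.0563]
224 318 344 [-0.0021  0.0103  0.0541]
227 318 344 [-0.0038  0.0102  0.0527]
230 318 344 [-0.0087  0.0097  0.0593]
233 323 341 [-0.0085  0.011   0.0534]
236 322 329 [-0.0199  0.007   0.0745]
239 318 331 [-0.0201  0.0065  0.0692]
```

View pics/w5.png

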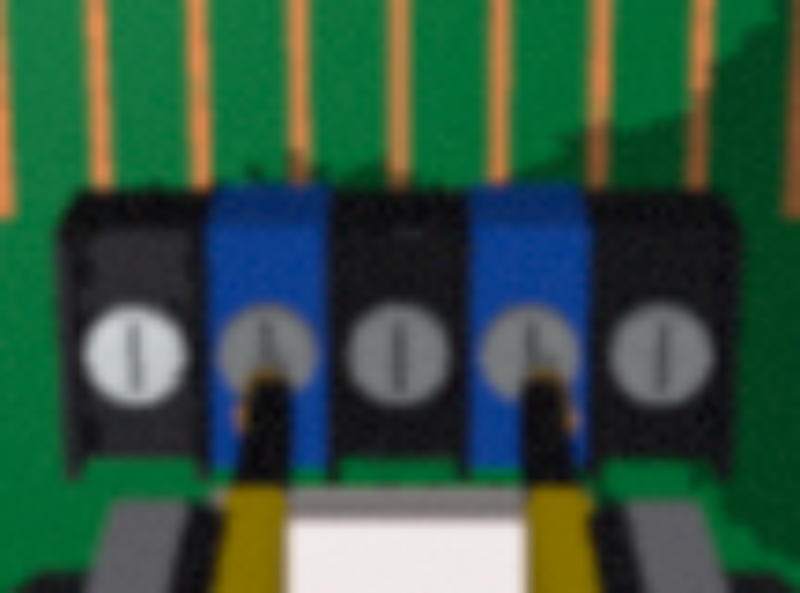

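The tips are just above the blue screws, at crop (267,375) and (545,378) against screw centres (267,355) and (530,355). I nudge slightly and press.

Emit:
jog_arm(commands=[[0.03,0.01,0,0],[0.03,0.01,0,0],[0.03,0.01,-0.03,0],[0.03,0.01,-0.06,0],[0.03,0.01,-0.08,0],[0.03,0.01,-0.08,0],[0.03,0.01,-0.08,0],[0.03,0.01,-0.08,0]])

```text
clock: 12.7
position: [0.5291, -0.1505, 0.0869]
tool_rot: [-180.0, -0.0, -21.6]
contact_force: [-0.5, 0.3, 2.4]
finger_gap: 0.0271
finger_force: 6.3
```

```bash
cat > f.py <<'E'
from h import *
f=[]
for i in range(6):
    r.capture("wrist");f.append(r.state()["contact_force"])
s=r.state();print(np.mean(f,0),np.std(f,0),s["position"],s["finger_force"],s["finger_gap"])
E
python3 f.py
```

```text
[-0.07154337  0.4299538   2.01561971] [0.43114036 0.65900907 0.52469746] [ 0.52912576 -0.15046682  0.08682611] 6.299582049250603 0.027090987194298036
```

Emit:
jog_arm(commands=[[0,0,-0.03,0],[0,0,-0.06,0],[0,0,-0.06,0],[0,0,-0.06,0],[0,0,-0.06,0]])

```text
clock: 13.5
position: [0.5291, -0.1505, 0.0854]
tool_rot: [-180.0, -0.0, -21.6]
contact_force: [-0.1, 0.1, 2.9]
finger_gap: 0.027
finger_force: 6.4
```

```bash
python3 f.py;  python3 - <<'E'
from h import *
c=r.capture("wrist")
cv2.imwrite("pics/w6.png",cv2.resize(c["pixels"][170:250,261:369],(800,593),interpolation=cv2.INTER_CUBIC))
E
```

```text
[0.1106022  0.59490797 2.89003874] [0.53557217 0.79052326 0.5643994 ] [ 0.52912545 -0.15047649  0.08534517] 6.384658589959145 0.026836077802278407
```

View pics/w6.png

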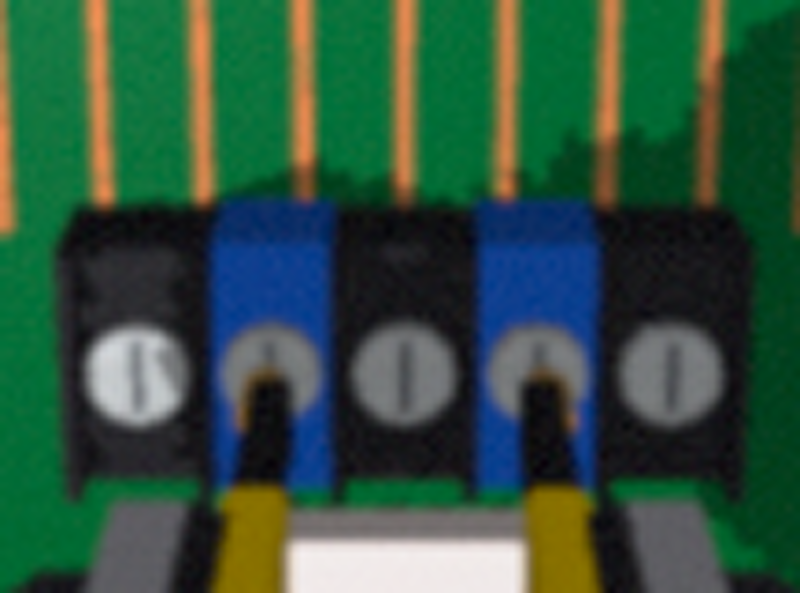

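The tips sit on both blue screws, at crop (267,375) and (543,377) against screw centres (270,375) and (538,375). The total push is about 3 N and rises at two-spring stiffness, so both tips are pressing. I hand in.

Emit:
jog_arm(commands=[[0,0,0,0],[0,0,0,0],[0,0,0,0],[0,0,0,0],[0,0,0,0]])

```text
clock: 14.35
position: [0.5291, -0.1505, 0.0853]
tool_rot: [-180.0, -0.0, -21.6]
contact_force: [0.5, 1.4, 3.6]
finger_gap: 0.027
finger_force: 6.4
```

```bash
python3 -c "
from bench import r
print(r.close_job())"
```

```text
the job is handed in; nothing more can be done
None
```

I handed the job in at about 14.4 s of the 42 s, with the robot still holding the yellow meter tweezers upright, one tip on each blue screw. The tip gap was about 25 mm and the total push about 3 N; the judge's result was not shown.

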